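# Unlock the studio lock box beside the mug

## Robot

A 6-joint arm with a two-finger parallel gripper is mounted at the origin on the work surface. World frame = base frame: x ahead of the robot, y to its left, z up, the work surface at z = 0. Lengths are in m, angles in rad, forces in N, time in s.
With the tool pointing down it reaches from about 0.275 to 0.725 m from the base axis. Payload 15.9 kg.
Tool frame: the origin (TCP) lies at the very end of the fingers, on their centre line; the grasp point (between the pads) lies 19 mm behind it; z points along the fingers, y is the direction in which the jaws open and shut (so a half turn about z gives the same grasp; the last joint's range is limited). The gripper opens to 85 mm and grips with 20 to 120 N. Pads are 22 mm wide; open, the fingers measure 114 mm over their backs; the gripper's body (76 mm by 85 mm) begins 54 mm behind the grasp point. The pads swing forward as they close: fully open they stand 13 mm farther back than shut.
Start: joints at [0, 0.213, -0.034, 1.323, 0, 1.571], TCP at [0.5, -0, 0.197] pointing down, gripper open.
Joint ranges: [-2.98, 2.98], [-0.74, 1.72], [-1.14, 1.35], [-2.1, 2.04], [-1.57, 1.44], [-3.14, 3.14]. Speed limits (rad/s): [1.89, 1.89, 2.39, 2.57, 3.14, 3.14].

## Interface

Orientations are given as a unit quaternion [w, x, y, z].
In Python, from workcell import readout, viewer, robot gives the robot as it stands.
- The arm moves only by the tool jog_arm, never from a script. Its argument "motion" is a list of rows, each an object with "hand": the opening, from -1 (shut) to 1 (fully open), so that 0 is half open; "offset": the shift along the tool's x, y, z in m, a list of three; "roll": the turn about the tool's z in degrees. A call has exactly 8 rows; each row is the pose to reach, as a shift and turn from the pose measured when the call began, along the tool's axes at that moment; what a row does not reach only later rows make up. A row lasts 1/8 s, in which the tool goes at most 62.5 mm and 10.7 degrees, less where a joint would pass 70% of its speed; a pose out of reach is approached as far as the arm can. A call with a gripper value outside its range is refused whole. The fingers move at their own pace and stop on an object; "newtons" is the grip in N (left out, the last holds). Time passes only in rows, so rows that repeat a pose let the fingers close, or fill a call up. It gives the time, the measured TCP pose, the force and the opening at its end, in the units of the state.
- readout.sense(): the state, without advancing time (a new reading comes with each control period).
- viewer.camera(name): name is "scene" or "side" or "wrist"; returns a dict with "image" (400x640x3 uint8, red, green, blue), "z_map" (400x640 float32, m along the optical axis (not along the pixel's ray), 0 where there is no reading), "fx", "fy", "cx", "cy" (pixels), "dist" ([k1, k2, p1, p2, k3] as OpenCV has them; the pictures are not rectified), "origin" and "rotation" of the camera in the world. Camera axes: x right, y down, z forward; pixel columns grow to the right and rows downward; lengths in m; the calibration is good to about 2 mm. A picture is of the moment at which its call begins.
- robot.close_job(): hands the job in, once; it reports no verdict.
The state is a dict: "time": time; "joint_positions": joint angles; "joint_vel": joint speeds; "joint_torque": joint torques, N m; "tcp_pos": TCP position; "eef_rot": TCP orientation; "wrist_force": force on the tool from outside, world axes, zero at the start; "moment": the same for the moment, N m; "finger_gap": opening from 0.0 (shut) to 1.0 (fully open).
Only numpy, scipy, OpenCV 4.12 (cv2) and the standard library are available. Lean on these libraries where they do the work, as an engineer would, in place of code of your own. Each camera call takes 0.05 s, during which the arm holds its last target. There are 200 camera calls.

## Task

Two alike lock boxes stand on the bench, and mine is the one with my blue mug standing beside it. On my box set the left dial to 3 and the right dial to 6 (left and right as seen from the dial side), then lift the lid until it stands upright and leave it standing open. Leave the other box, the mug, the tile and the turning tool as they are.

Things in the scene. Friction and masses are not known exactly. Their poses are not given: they have to be found in the camera images.
- leftbox: lock box on the left (+y) side of the bench, one of two exactly alike: grey steel, bolted down, 232 mm front to back, 224 wide, flat top 100 mm high. Origin: centre of its underside; x points from its front (dial side, towards the robot) to its back, y to its left. The front 94 mm of its top is a fixed lock case with two dials, axes 53 mm behind the front face, 112 mm apart; behind it lies the lid, hinged at the rear
- leftbox_left_dial (a joint): turn of its left (box +y) dial, rad; number = value / 0.6283. Ten ticks on a fixed 79 mm plate are 0 to 9: the widest, nearest the lid (box +x), is 0; they rise clockwise seen from above; the slightly wide one is 5. The pointer lies along (cos value, -sin value) in the box's x, y. Stops at 0 and 9, turns both ways between, no clicks, 0.05 N m; stays where it is left
- leftbox_left_dial_grip (a point): on that dial's vertical axis, in its black grip bar, 132 mm above the bench, 8 mm below the bar's top and 24 mm above the round skirt (60 mm across) that turns under it. The bar is 60 mm long, 16 thick, 32 tall and runs along the pointer; the point's x axis points to the number
- leftbox_left_dial_nose (a point): pointed end of that bar (its other end is square), 30 mm from the dial's axis: it points to the number; a white line on the bar's top runs from the middle to it
- leftbox_right_dial (a joint): turn of its right (box -y) dial, rad; number = value / 0.6283. Ten ticks on a fixed 79 mm plate are 0 to 9: the widest, nearest the lid (box +x), is 0; they rise clockwise seen from above; the slightly wide one is 5. The pointer lies along (cos value, -sin value) in the box's x, y. Stops at 0 and 9, turns both ways between, no clicks, 0.05 N m; stays where it is left
- leftbox_right_dial_grip (a point): on that dial's vertical axis, in its black grip bar, 132 mm above the bench, 8 mm below the bar's top and 24 mm above the round skirt (60 mm across) that turns under it. The bar is 60 mm long, 16 thick, 32 tall and runs along the pointer; the point's x axis points to the number
- leftbox_right_dial_nose (a point): pointed end of that bar (its other end is square), 30 mm from the dial's axis: it points to the number; a white line on the bar's top runs from the middle to it
- leftbox_lid (a joint): opening of its lid, rad: 0 shut, 1.57 upright, stop at 1.75. Locked, it gives less than 0.03; it comes free when both dials are within about a quarter of a number (0.15 rad) of the code. Lid 0.45 kg; its stiff hinge (0.5 N m) holds it at whatever angle it is left; lifting takes about 8 N at the pull
- leftbox_lid_pull (a point): in the lid's pull, a black upright block 40 mm wide (box y), 14 thick (box x), 42 tall, 27 mm behind the lid's front edge, mid-width; the point is 27 mm above the lid's top, 15 mm below the block's top. It swings with the lid about the hinge line: shut, it is 108 mm in front of that line and 31 mm above it
- leftbox_lid_hinge (a point): middle of the lid's hinge line, along the box's y axis, 96 mm above the bench; the lid's front edge rises and swings back about it
- rightbox: lock box on the right (-y) side of the bench, one of two exactly alike: grey steel, bolted down, 232 mm front to back, 224 wide, flat top 100 mm high. Origin: centre of its underside; x points from its front (dial side, towards the robot) to its back, y to its left. The front 94 mm of its top is a fixed lock case with two dials, axes 53 mm behind the front face, 112 mm apart; behind it lies the lid, hinged at the rear
- rightbox_left_dial (a joint): turn of its left (box +y) dial, rad; number = value / 0.6283. Ten ticks on a fixed 79 mm plate are 0 to 9: the widest, nearest the lid (box +x), is 0; they rise clockwise seen from above; the slightly wide one is 5. The pointer lies along (cos value, -sin value) in the box's x, y. Stops at 0 and 9, turns both ways between, no clicks, 0.05 N m; stays where it is left
- rightbox_left_dial_grip (a point): on that dial's vertical axis, in its black grip bar, 132 mm above the bench, 8 mm below the bar's top and 24 mm above the round skirt (60 mm across) that turns under it. The bar is 60 mm long, 16 thick, 32 tall and runs along the pointer; the point's x axis points to the number
- rightbox_left_dial_nose (a point): pointed end of that bar (its other end is square), 30 mm from the dial's axis: it points to the number; a white line on the bar's top runs from the middle to it
- rightbox_right_dial (a joint): turn of its right (box -y) dial, rad; number = value / 0.6283. Ten ticks on a fixed 79 mm plate are 0 to 9: the widest, nearest the lid (box +x), is 0; they rise clockwise seen from above; the slightly wide one is 5. The pointer lies along (cos value, -sin value) in the box's x, y. Stops at 0 and 9, turns both ways between, no clicks, 0.05 N m; stays where it is left
- rightbox_right_dial_grip (a point): on that dial's vertical axis, in its black grip bar, 132 mm above the bench, 8 mm below the bar's top and 24 mm above the round skirt (60 mm across) that turns under it. The bar is 60 mm long, 16 thick, 32 tall and runs along the pointer; the point's x axis points to the number
- rightbox_right_dial_nose (a point): pointed end of that bar (its other end is square), 30 mm from the dial's axis: it points to the number; a white line on the bar's top runs from the middle to it
- rightbox_lid (a joint): opening of its lid, rad: 0 shut, 1.57 upright, stop at 1.75. Locked, it gives less than 0.03; it comes free when both dials are within about a quarter of a number (0.15 rad) of the code. Lid 0.45 kg; its stiff hinge (0.5 N m) holds it at whatever angle it is left; lifting takes about 8 N at the pull
- rightbox_lid_pull (a point): in the lid's pull, a black upright block 40 mm wide (box y), 14 thick (box x), 42 tall, 27 mm behind the lid's front edge, mid-width; the point is 27 mm above the lid's top, 15 mm below the block's top. It swings with the lid about the hinge line: shut, it is 108 mm in front of that line and 31 mm above it
- rightbox_lid_hinge (a point): middle of the lid's hinge line, along the box's y axis, 96 mm above the bench; the lid's front edge rises and swings back about it
- mug_mid (a point): centre, half-way up, of a blue glazed mug, 84 mm across and 95 mm high, standing on the bench close beside the outer side of one of the two boxes: it marks the box to open
- tile_mid (a point): centre of a pale celadon ceramic test tile, 110 x 70 x 8 mm, lying on the bench at the outer side of the other box; not to be moved
- turning_tool_mid (a point): aluminium turning tool, about 165 mm long, lying on the bench behind the boxes; centre of its 16 mm thick handle; not to be moved
Not all that is in view belongs to the job. Of the things shaped like the part that bears mug_mid, the blue one is meant.

How it is judged:
On the way:
1. both dials of the box beside the mug stand on their numbers, left 3 and right 6 (each within 0.15 rad), its lid still shut (((world y of mug_mid above 0 m and value of joint leftbox_left_dial between 1.735 and 2.035 rad and value of joint leftbox_right_dial between 3.62 and 3.92 rad and value of joint leftbox_lid below 0.06 rad) or (world y of mug_mid below 0 m and value of joint rightbox_left_dial between 1.735 and 2.035 rad and value of joint rightbox_right_dial between 3.62 and 3.92 rad and value of joint rightbox_lid below 0.06 rad))), for 0.2 s.
At the end, for the whole second after the job is handed in: The lid of the box beside the mug stands open by itself, at least 1.2 rad (about 70 degrees) and at rest; the other box's dials (pointer tips within 10 mm) and lid (shut to 0.06 rad) are as they were; the mug stands upright and mug, tile and turning tool are within 30 mm of where they were (((world y of mug_mid above 0 m and value of joint leftbox_lid above 1.2 rad and velocity of joint leftbox_lid between -0.05 and 0.05 rad/s and distance of each of rightbox_left_dial_nose, rightbox_right_dial_nose from where it was at the start of the episode below 0.01 m and value of joint rightbox_lid below 0.06 rad) or (world y of mug_mid below 0 m and value of joint rightbox_lid above 1.2 rad and velocity of joint rightbox_lid between -0.05 and 0.05 rad/s and distance of each of leftbox_left_dial_nose, leftbox_right_dial_nose from where it was at the start of the episode below 0.01 m and value of joint leftbox_lid below 0.06 rad)) and distance of each of mug_mid, tile_mid, turning_tool_mid from where it was at the start of the episode below 0.03 m and angle between mug_mid's own z axis and vertical below 0.15 rad); the robot touches nothing.
It fails at once if the other box's dials turned (pointer tip by more than 10 mm) or its lid lifted ((world y of mug_mid above 0 m and not (distance of each of rightbox_left_dial_nose, rightbox_right_dial_nose from where it was at the start of the episode below 0.01 m and value of joint rightbox_lid below 0.06 rad)) or (world y of mug_mid below 0 m and not (distance of each of leftbox_left_dial_nose, leftbox_right_dial_nose from where it was at the start of the episode below 0.01 m and value of joint leftbox_lid below 0.06 rad))).
It fails at once if the mug, the tile or the turning tool was pushed more than 30 mm, or the mug tipped (distance of any of mug_mid, tile_mid, turning_tool_mid from where it was at the start of the episode above 0.03 m or angle between mug_mid's own z axis and vertical above 0.3 rad).
It also fails if it takes over 61 s, if anything falls off the work surface, if the arm or the gripper's body presses on something with over 40 N, if the wrist force passes 120 N, or if a joint passes its speed limit or range.

## Working session

There is one attempt and no reset: what is moved stays moved. The work goes in short steps, Python scripts to look and compute and a tool call to move; the robot and the scene stay as the last step left them, time stands still between calls to the robot, and variables do not carry over. Pictures are saved under pics/ and viewed, about 8 in all and at most 12, crops included, and the job is handed in when it is done.

Besides the shell and the picture viewer there is one more tool, called after "Call:" as name(argument=value, ...), one argument or row to a line, values as JSON. jog_arm: Moves the arm, as the interface text tells. Its arguments: {"type":"object","properties":{"motion":{"type":"array"},"newtons":{"type":"number"}},"required":["motion"]}

```bash
mkdir -p pics; cat > h.py <<'E'
import numpy as np, cv2, pickle
from workcell import readout, viewer, robot
def cam(n):
    c=viewer.camera(n); pickle.dump(c,open(f'/tmp/{n}.pkl','wb')); return c
def load(n): return pickle.load(open(f'/tmp/{n}.pkl','rb'))
def px(c,u,v,z=None):
    """pixel -> world; with z: intersect with plane z=world height, else depth map"""
    K=np.array([[c['fx'],0,c['cx']],[0,c['fy'],c['cy']],[0,0,1]])
    p=cv2.undistortPoints(np.array([[[u,v]]],float),K,np.array(c['dist'],float))[0,0]
    d=np.array(c['rotation'])@np.array([p[0],p[1],1]); o=np.array(c['origin'])
    t=(z-o[2])/d[2] if z is not None else c['z_map'][int(v),int(u)]
    return o+t*d
def proj(c,P):
    R=np.array(c['rotation']); K=np.array([[c['fx'],0,c['cx']],[0,c['fy'],c['cy']],[0,0,1]])
    q=(np.atleast_2d(P)-c['origin'])@R
    return cv2.projectPoints(q,np.zeros(3),np.zeros(3),K,np.array(c['dist'],float))[0][:,0]
def save(name,im,s=1): cv2.imwrite(f'pics/{name}.png',cv2.resize(im[:,:,::-1],None,fx=s,fy=s,interpolation=cv2.INTER_CUBIC))
E
python3 - <<'E'
from h import *
for n in ['scene','side','wrist']:
    c=cam(n); save(n+'0',c['image']); print(n,c['origin'],np.array(c['rotation']).round(3).tolist())
print(readout.sense())
E
```

```text
scene [ 1.32961657 -0.45397798  0.69574632] [-0.416, 0.771, 0.421, -0.234]
side [-0.07112138 -0.94413638  0.9023324 ] [-0.452, 0.842, -0.264, 0.13]
wrist [0.50044561 0.08199033 0.37195803] [0.163, 0.987, 0.0, -0.001]
{'time': 0.15, 'joint_positions': array([-3.35152186e-06,  2.13303226e-01, -3.48537192e-02,  1.32352339e+00,
        9.40209873e-06,  1.57079376e+00]), 'joint_vel': array([ 9.16413630e-05, -1.00277260e-03,  2.06707946e-03, -8.58241213e-04,
       -5.76692654e-04, -1.41138599e-04]), 'joint_torque': array([ 7.54873927e-04, -6.86405826e+01,  4.87247872e+01,  1.30636684e-02,
        8.93374795e-05, -4.25830592e-06]), 'tcp_pos': array([4.99718134e-01, 1.61685852e-06, 1.96424133e-01]), 'eef_rot': array([-3.15869869e-04,  7.07106991e-01,  7.07106434e-01, -3.09219732e-04]), 'wrist_force': array([-0.21483224,  0.21006904,  0.19951682]), 'moment': array([0.0355214 , 0.05592153, 0.01372696]), 'finger_gap': 0.9985737270512727}
```

View pics/scene0.png

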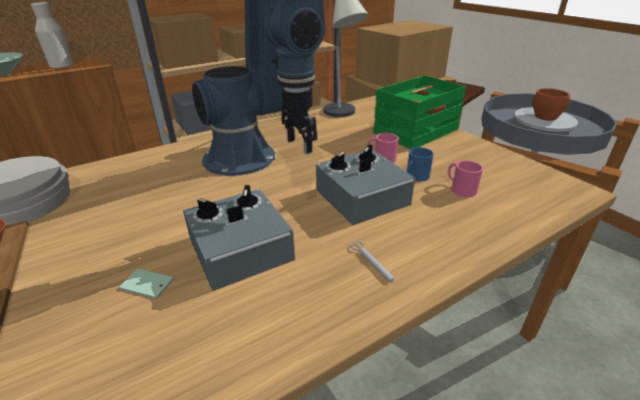

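The scene view shows the blue mug at about (420,163), beside the box at (365,180). The tile is by the other box, and pink mugs are distractors. The camera rotation comes as a quaternion, so I'll fix the helper.

```bash
python3 - <<'E'
s=open('h.py').read()
s=s.replace("c=viewer.camera(n);","c=viewer.camera(n); q=c['rotation']; c['rotation']=Rotation.from_quat(np.r_[q[1:],q[0]]).as_matrix();").replace("import numpy as np,","from scipy.spatial.transform import Rotation\nimport numpy as np,")
open('h.py','w').write(s)
E
python3 - <<'E'
from h import *
c=cam('scene'); s=cam('side'); cam('wrist')
for uv in [(420,163),(386,148),(466,180),(145,284),(375,262)]: print(uv,px(c,*uv).round(3))
save('side1',s['image'])
# box top points: height 0.09..0.105, cluster by y
for cc in (c,s):
    v,u=np.nonzero(cc['z_map']>0)
    K=np.array([[cc['fx'],0,cc['cx']],[0,cc['fy'],cc['cy']],[0,0,1]])
    p=cv2.undistortPoints(np.c_[u,v].astype(float)[:,None],K,np.array(cc['dist'],float))[:,0]
    P=(np.c_[p,np.ones(len(p))]*cc['z_map'][v,u][:,None])@cc['rotation'].T+cc['origin']
    m=(abs(P[:,2]-.1)<.004)&(P[:,0]>.3)&(P[:,0]<.85)&(abs(P[:,1])<.4)
    for sg in (1,-1):
        Q=P[m&(P[:,1]*sg>0)][:,:2]
        r=cv2.minAreaRect(Q.astype(np.float32)); print(sg,len(Q),r)
E
```

```text
(420, 163) [0.524 0.454 0.073]
(386, 148) [0.365 0.438 0.07 ]
(466, 180) [0.678 0.505 0.065]
(145, 284) [ 0.526 -0.463  0.008]
(375, 262) [0.777 0.054 0.016]
1 2167 ((0.49931222200393677, 0.23074275255203247), (0.2265649288892746, 0.2428051382303238), 85.76636505126953)
-1 3972 ((0.5230294466018677, -0.20993450284004211), (0.22521987557411194, 0.24350084364414215), 86.61076354980469)
1 1425 ((0.497235506772995, 0.2290644645690918), (0.23150889575481415, 0.23835350573062897), 86.29925537109375)
-1 3042 ((0.5227373838424683, -0.211875319480896), (0.2294345498085022, 0.24046367406845093), 86.97577667236328)
```

View pics/side1.png

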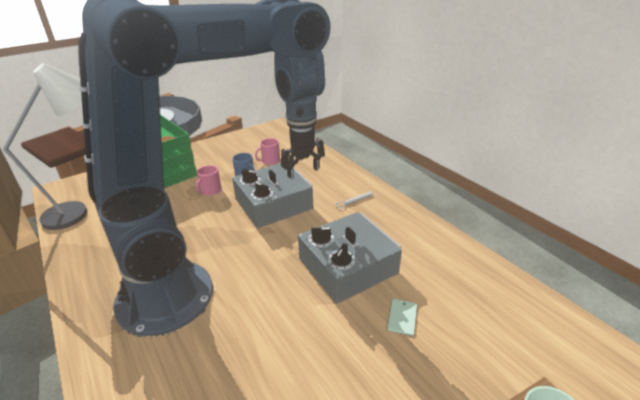

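View pics/wrist0.png

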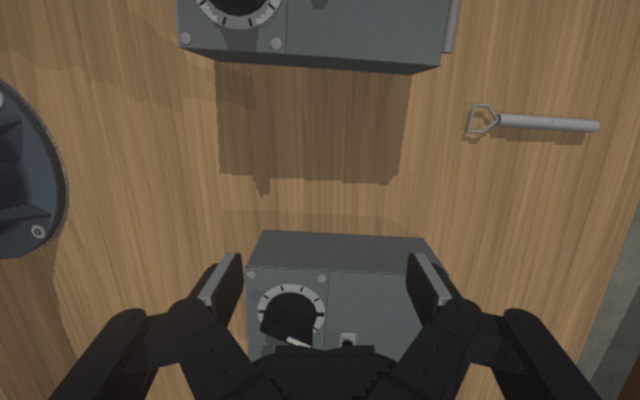

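Mug at about (0.52, 0.45) on the table's +y side, so the left box at about (0.498, 0.230) with yaw about -4° is mine. The side view shows blue at (243,163) next to the far box, and the wrist view cuts the box off at the top. I'm moving the camera over its dials.

Call:
jog_arm(
  motion=[
    {"hand": 1,"offset": [0.03,-0.01,-0.02],"roll": 0},
    {"hand": 1,"offset": [0.07,-0.02,-0.04],"roll": 0},
    {"hand": 1,"offset": [0.11,-0.03,-0.05],"roll": 0},
    {"hand": 1,"offset": [0.14,-0.03,-0.05],"roll": 0},
    {"hand": 1,"offset": [0.14,-0.03,-0.05],"roll": 0},
    {"hand": 1,"offset": [0.14,-0.03,-0.05],"roll": 0},
    {"hand": 1,"offset": [0.14,-0.03,-0.05],"roll": 0},
    {"hand": 1,"offset": [0.14,-0.03,-0.05],"roll": 0},
  ],
)

```text
time: 1.3
tcp_pos: [0.47, 0.1394, 0.2467]
eef_rot: [-0.0, 0.707, 0.707, -0.0]
wrist_force: [0.5, 0.4, -0.7]
finger_gap: 1.002
```

```bash
python3 - <<'E'
from h import *
c=cam('wrist'); print(c['origin'],c['fx'],readout.sense()['tcp_pos'],readout.sense()['time'])
save('w2',c['image'],1.25)
E
```

```text
[0.47072194 0.22138341 0.42223542] 287.60959282213724 [0.46997658 0.13948083 0.24667547] 1.35
```

View pics/w2.png

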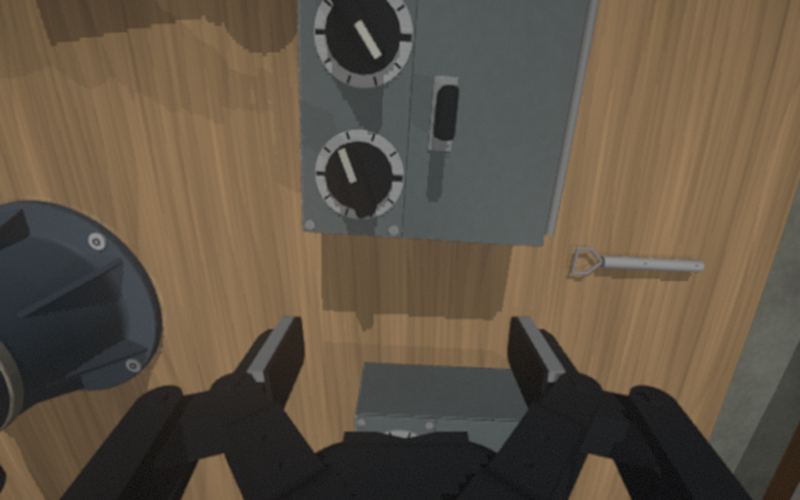

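My box shows both dials: plate centres at about (363,38) and (360,174) in the 1.25x picture, and the pull at (446,113). A crop will give the pointer angles.

```bash
python3 - <<'E'
from h import *
c=load('wrist'); save('w2c',c['image'][0:190,235:375],3)
E
```

```text
(no output)
```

View pics/w2c.png

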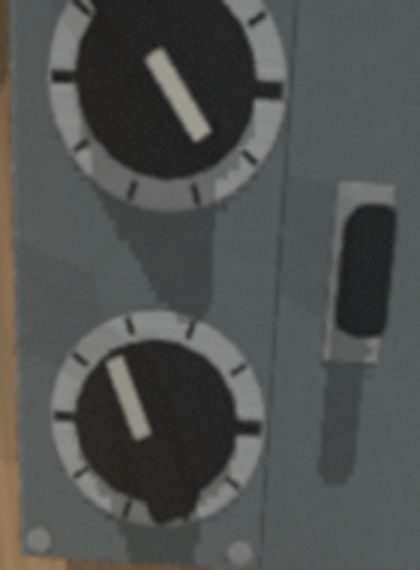

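```bash
python3 - <<'E'
from h import *
c=load('wrist')
f=lambda a,z: px(c,235+(a[0]+.5)/3-.5,(a[1]+.5)/3-.5,z)
zp=.1
for n,t0,t5,ends in [('L',(268,90),(63,77),((155,55),(202,136))),('R',(248,428),(64,416),((116,360),(142,437)))]:
    A,B=f(t0,zp),f(t5,zp); print(n,'centre',((A+B)/2).round(4),'yaw',np.degrees(np.arctan2(*(A-B)[1::-1])).round(2),'len',np.linalg.norm(A-B).round(4))
    for e in ends: print('  line',(f(e,.14)-(A+B)/2).round(4))
for q in [(366,270)]: print('pull top',f(q,.142))
for q in [(38,540),(240,552)]: print('bolts',f(q,.1))
E
```

```text
L centre [0.4361 0.2903 0.1   ] yaw -3.6 len 0.0682
  line [ 0.0015 -0.0012  0.04  ]
  line [ 0.0146 -0.0226  0.04  ]
R centre [0.4285 0.1783 0.1   ] yaw -3.86 len 0.0682
  line [-0.0067  0.0249  0.04  ]
  line [0.0004 0.0005 0.04  ]
pull top [0.50011645 0.23003484 0.142     ]
bolts [0.38077003 0.13309979 0.1       ]
bolts [0.45904914 0.12816872 0.1       ]
```

Left dial reads about 1.52, so it must turn 53.3° clockwise. Right dial reads about 6.94, so it must turn 34° counter-clockwise. Box yaw is -3.8°. I'll do the right dial first.

Call:
jog_arm(
  motion=[
    {"hand": 0,"offset": [0.02,-0.02,0.0],"roll": -9},
    {"hand": 0,"offset": [0.039,-0.0415,0.03],"roll": -16.2},
    {"hand": 0,"offset": [0.039,-0.0415,0.07],"roll": -16.2},
    {"hand": 0,"offset": [0.039,-0.0415,0.1],"roll": -16.2},
    {"hand": 0,"offset": [0.039,-0.0415,0.12],"roll": -16.2},
    {"hand": 0,"offset": [0.039,-0.0415,0.1305],"roll": -16.2},
    {"hand": 0,"offset": [0.039,-0.0415,0.1305],"roll": -16.2},
    {"hand": 0,"offset": [0.039,-0.0415,0.1305],"roll": -16.2},
  ],
  newtons=30,
)

```text
time: 2.35
tcp_pos: [0.429, 0.1787, 0.117]
eef_rot: [0.0, 0.601, 0.799, 0.0]
wrist_force: [0.1, -0.8, -0.5]
finger_gap: 0.498
```

Call:
jog_arm(
  motion=[
    {"hand": -1,"offset": [0,0,0],"roll": 0},
    {"hand": -1,"offset": [0,0,0],"roll": 0},
    {"hand": -1,"offset": [0,0,0],"roll": 0},
    {"hand": -1,"offset": [0,0,0],"roll": 0},
    {"hand": -1,"offset": [0,0,0],"roll": 0},
    {"hand": -1,"offset": [0,0,0],"roll": 0},
    {"hand": -1,"offset": [0,0,0],"roll": 0},
    {"hand": -1,"offset": [0,0,0],"roll": 0},
  ],
  newtons=30,
)

```text
time: 3.35
tcp_pos: [0.429, 0.1786, 0.117]
eef_rot: [0.0, 0.601, 0.799, 0.0]
wrist_force: [-0.2, 0.9, 0.4]
finger_gap: -0.0
```

Call:
jog_arm(
  motion=[
    {"hand": -1,"offset": [0,0,0],"roll": -7},
    {"hand": -1,"offset": [0,0,0],"roll": -14},
    {"hand": -1,"offset": [0,0,0],"roll": -21},
    {"hand": -1,"offset": [0,0,0],"roll": -28},
    {"hand": -1,"offset": [0,0,0],"roll": -34},
    {"hand": -1,"offset": [0,0,0],"roll": -34},
    {"hand": -1,"offset": [0,0,0],"roll": -34},
    {"hand": -1,"offset": [0,0,0],"roll": -34},
  ],
)

```text
time: 4.35
tcp_pos: [0.429, 0.1787, 0.117]
eef_rot: [0.0, 0.341, 0.94, 0.0]
wrist_force: [0.3, -0.0, 1.2]
finger_gap: 0.002
```

Gap reads 0, so it seems nothing is between the fingers. I'll look before doing anything else.

```bash
python3 - <<'E'
from h import *
w=cam('wrist'); s=cam('side'); c=cam('scene')
big=lambda im,sz: cv2.resize(im,sz,interpolation=cv2.INTER_CUBIC)
a=big(w['image'],(480,300)); b=big(s['image'][130:240,210:340],(355,300)); d=big(c['image'][60:230,260:440],(318,300))
top=np.hstack([b,d]); bot=np.zeros((300,top.shape[1],3),np.uint8); bot[:,:480]=a
save('m3',np.vstack([top,bot]))
E
```

```text
(no output)
```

View pics/m3.png

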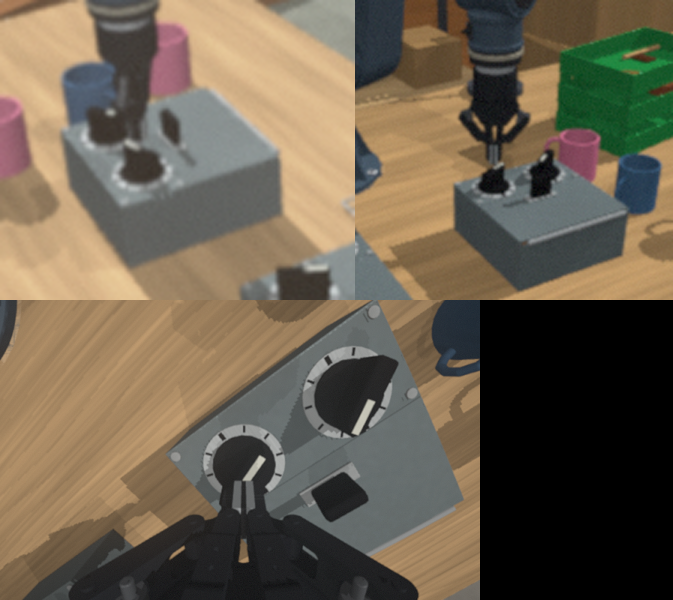

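Dial is unchanged, with its white line still at world angle about 104°. The closed fingertips appear to be at or above the bar rather than around it. I'll compare measured TCP, fingertip depth and the dial.

```bash
python3 - <<'E'
from h import *
t=readout.sense()['tcp_pos']; print(t)
w,s,c=load('wrist'),load('side'),load('scene')
for n,k in (('wrist',w),('side',s),('scene',c)): print(n,'tcp->',proj(k,t).round(1),'depth should',((t-k['origin'])@k['rotation'])[2].round(3), 'dial grip top->',proj(k,[.4285,.1783,.14]).round(1),'axis base',proj(k,[.4285,.1783,.108]).round(1))
# wrist depth column through finger tips
for v in range(200,262,4): print(v,[px(w,u,v).round(3).tolist() for u in (318,327,336)])
def blow(k,u,v,r,name): 
    return cv2.resize(k['image'][v-r:v+r,u-r:u+r],(390,390),interpolation=cv2.INTER_CUBIC)
u,v=proj(c,[.4285,.1783,.13])[0].astype(int);u2,v2=proj(s,[.4285,.1783,.13])[0].astype(int)
save('m4',np.hstack([blow(c,u,v,24,''),blow(s,u2,v2,24,'')]))
print(u,v,u2,v2)
E
```

```text
[0.42896688 0.17865177 0.11696596]
wrist tcp-> [[325.  228.4]] depth should 0.193 dial grip top-> [[324.1 244.7]] axis base [[324.1 222.8]]
side tcp-> [[261.3 189.7]] depth should 1.445 dial grip top-> [[260.6 184.3]] axis base [[261.5 191.8]]
scene tcp-> [[338.2 161.6]] depth should 1.237 dial grip top-> [[338.1 155.1]] axis base [[338. 164.]]
200 [[0.413, 0.186, 0.106], [0.417, 0.19, 0.107], [0.416, 0.198, 0.124]]
204 [[0.415, 0.184, 0.107], [0.417, 0.19, 0.114], [0.416, 0.198, 0.132]]
208 [[0.418, 0.182, 0.107], [0.417, 0.19, 0.122], [0.416, 0.198, 0.137]]
212 [[0.42, 0.18, 0.106], [0.417, 0.19, 0.128], [0.417, 0.197, 0.138]]
216 [[0.421, 0.179, 0.111], [0.417, 0.19, 0.134], [0.419, 0.195, 0.138]]
220 [[0.421, 0.179, 0.118], [0.418, 0.189, 0.137], [0.421, 0.193, 0.139]]
224 [[0.42, 0.18, 0.126], [0.42, 0.188, 0.138], [0.423, 0.192, 0.14]]
228 [[0.421, 0.18, 0.132], [0.422, 0.186, 0.138], [0.425, 0.19, 0.139]]
232 [[0.421, 0.18, 0.137], [0.424, 0.185, 0.139], [0.427, 0.188, 0.138]]
236 [[0.423, 0.179, 0.138], [0.426, 0.183, 0.139], [0.429, 0.187, 0.139]]
240 [[0.425, 0.177, 0.138], [0.428, 0.181, 0.138], [0.431, 0.185, 0.139]]
244 [[0.419, 0.182, 0.157], [0.423, 0.185, 0.156], [0.425, 0.189, 0.158]]
248 [[0.419, 0.182, 0.162], [0.422, 0.185, 0.161], [0.425, 0.189, 0.162]]
252 [[0.419, 0.182, 0.166], [0.422, 0.186, 0.166], [0.424, 0.189, 0.167]]
256 [[0.419, 0.183, 0.17], [0.421, 0.186, 0.171], [0.424, 0.189, 0.171]]
260 [[0.419, 0.183, 0.174], [0.422, 0.186, 0.173], [0.424, 0.19, 0.175]]
338 157 260 186
```

View pics/m4.png

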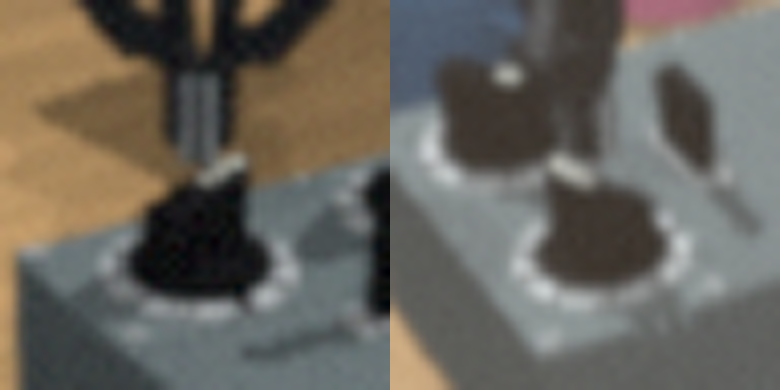

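The depth map shows the shut fingertips end at z ≈ 0.155 while the reported TCP is 0.117. The real tips are about 38 mm short of the stated TCP; laterally they agree within about 2 mm. So they closed 15 mm above the bar without touching it. I'll allow for that offset: re-open, turn back, go 31 mm lower and grip.

Call:
jog_arm(
  motion=[
    {"hand": 0,"offset": [0,0,0],"roll": 9},
    {"hand": 0,"offset": [0,0,0],"roll": 18},
    {"hand": 0,"offset": [0,0,0],"roll": 27},
    {"hand": 0,"offset": [0,0,0],"roll": 34},
    {"hand": 0,"offset": [0,0,0.01],"roll": 34},
    {"hand": 0,"offset": [0,0,0.02],"roll": 34},
    {"hand": 0,"offset": [0,0,0.031],"roll": 34},
    {"hand": 0,"offset": [0,0,0.031],"roll": 34},
  ],
)

```text
time: 5.5
tcp_pos: [0.4282, 0.1783, 0.0849]
eef_rot: [-0.0, 0.601, 0.799, -0.0]
wrist_force: [0.7, 1.0, 0.7]
finger_gap: 0.502
```

Call:
jog_arm(
  motion=[
    {"hand": -1,"offset": [0,0,0],"roll": 0},
    {"hand": -1,"offset": [0,0,0],"roll": 0},
    {"hand": -1,"offset": [0,0,0],"roll": 0},
    {"hand": -1,"offset": [0,0,0],"roll": 0},
    {"hand": -1,"offset": [0,0,0],"roll": 0},
    {"hand": -1,"offset": [0,0,0],"roll": 0},
    {"hand": -1,"offset": [0,0,0],"roll": 0},
    {"hand": -1,"offset": [0,0,0],"roll": 0},
  ],
  newtons=30,
)

```text
time: 6.5
tcp_pos: [0.4289, 0.1784, 0.0852]
eef_rot: [0.0, 0.601, 0.799, -0.0]
wrist_force: [5.8, -1.1, -1.6]
finger_gap: 0.18
```

Gripped: gap 0.18 × 85 ≈ 15.5 mm, which is the bar thickness. Now turning it 34° counter-clockwise.

Call:
jog_arm(
  motion=[
    {"hand": -1,"offset": [0,0,0],"roll": -7},
    {"hand": -1,"offset": [0,0,0],"roll": -14},
    {"hand": -1,"offset": [0,0,0],"roll": -21},
    {"hand": -1,"offset": [0,0,0],"roll": -28},
    {"hand": -1,"offset": [0,0,0],"roll": -34},
    {"hand": -1,"offset": [0,0,0],"roll": -34},
    {"hand": -1,"offset": [0,0,0],"roll": -34},
    {"hand": -1,"offset": [0,0,0],"roll": -34},
  ],
)

```text
time: 7.5
tcp_pos: [0.4294, 0.1787, 0.0852]
eef_rot: [0.0, 0.341, 0.94, 0.0]
wrist_force: [6.6, 2.8, -8.0]
finger_gap: 0.179
```

Call:
jog_arm(
  motion=[
    {"hand": 0,"offset": [0,0,0],"roll": 0},
    {"hand": 0,"offset": [0,0,0],"roll": 0},
    {"hand": 0,"offset": [0,0,0],"roll": 0},
    {"hand": 0,"offset": [0,0,0],"roll": 0},
    {"hand": 0,"offset": [0,0,-0.03],"roll": 0},
    {"hand": 0,"offset": [0,0,-0.06],"roll": 0},
    {"hand": 0,"offset": [0,0,-0.06],"roll": 0},
    {"hand": 0,"offset": [0,0,-0.06],"roll": 0},
  ],
)

```text
time: 8.5
tcp_pos: [0.4292, 0.1786, 0.1447]
eef_rot: [0.0, 0.341, 0.94, 0.0]
wrist_force: [0.4, -0.6, -0.9]
finger_gap: 0.5
```

Call:
jog_arm(
  motion=[
    {"hand": 0,"offset": [0.022,0.03,0],"roll": 6},
    {"hand": 0,"offset": [0.044,0.06,0],"roll": 12},
    {"hand": 0,"offset": [0.066,0.09,0],"roll": 18.6},
    {"hand": 0,"offset": [0.0663,0.0901,0.0],"roll": 18.6},
    {"hand": 0,"offset": [0.0663,0.0901,0.02],"roll": 18.6},
    {"hand": 0,"offset": [0.0663,0.0901,0.04],"roll": 18.6},
    {"hand": 0,"offset": [0.0663,0.0901,0.0592],"roll": 18.6},
    {"hand": 0,"offset": [0.0663,0.0901,0.0592],"roll": 18.6},
  ],
)

```text
time: 9.5
tcp_pos: [0.4348, 0.2888, 0.084]
eef_rot: [-0.0, 0.488, 0.873, -0.001]
wrist_force: [-0.5, -0.7, 0.3]
finger_gap: 0.499
```

Call:
jog_arm(
  motion=[
    {"hand": -1,"offset": [0,0,0],"roll": 0},
    {"hand": -1,"offset": [0,0,0],"roll": 0},
    {"hand": -1,"offset": [0,0,0],"roll": 0},
    {"hand": -1,"offset": [0,0,0],"roll": 0},
    {"hand": -1,"offset": [0,0,0],"roll": 0},
    {"hand": -1,"offset": [0,0,0],"roll": 0},
    {"hand": -1,"offset": [0,0,0],"roll": 0},
    {"hand": -1,"offset": [0,0,0],"roll": 0},
  ],
  newtons=30,
)

```text
time: 10.5
tcp_pos: [0.4369, 0.2897, 0.085]
eef_rot: [0.001, 0.488, 0.873, 0.0]
wrist_force: [10.8, 4.8, -7.0]
finger_gap: 0.18
```

Call:
jog_arm(
  motion=[
    {"hand": -1,"offset": [0,0,0],"roll": 9},
    {"hand": -1,"offset": [0,0,0],"roll": 18},
    {"hand": -1,"offset": [0,0,0],"roll": 27},
    {"hand": -1,"offset": [0,0,0],"roll": 36},
    {"hand": -1,"offset": [0,0,0],"roll": 45},
    {"hand": -1,"offset": [0,0,0],"roll": 53.4},
    {"hand": -1,"offset": [0,0,0],"roll": 53.4},
    {"hand": -1,"offset": [0,0,0],"roll": 53.4},
  ],
)

```text
time: 11.5
tcp_pos: [0.4355, 0.2897, 0.085]
eef_rot: [-0.0, 0.828, 0.561, -0.0]
wrist_force: [-7.8, 2.6, -3.0]
finger_gap: 0.181
```

Call:
jog_arm(
  motion=[
    {"hand": 0,"offset": [0,0,0],"roll": 0},
    {"hand": 0,"offset": [0,0,0],"roll": 0},
    {"hand": 0,"offset": [0,0,0],"roll": 0},
    {"hand": 0,"offset": [0,0,0],"roll": 0},
    {"hand": 0,"offset": [0,0,-0.03],"roll": 0},
    {"hand": 0,"offset": [0,0,-0.06],"roll": 0},
    {"hand": 0,"offset": [-0.04,0,-0.11],"roll": 0},
    {"hand": 0,"offset": [-0.08,0,-0.16],"roll": 0},
  ],
)

```text
time: 12.5
tcp_pos: [0.406, 0.2163, 0.2439]
eef_rot: [-0.0, 0.828, 0.561, -0.001]
wrist_force: [1.2, -0.7, 0.9]
finger_gap: 0.503
```

Call:
jog_arm(
  motion=[
    {"hand": 0,"offset": [-0.03,0.01,0],"roll": -5},
    {"hand": 0,"offset": [-0.06,0.02,0],"roll": -10},
    {"hand": 0,"offset": [-0.07,0.03,0],"roll": -15},
    {"hand": 0,"offset": [-0.07,0.03,0],"roll": -21.8},
    {"hand": 0,"offset": [-0.07,0.03,0],"roll": -21.8},
    {"hand": 0,"offset": [-0.07,0.03,0],"roll": -21.8},
    {"hand": 0,"offset": [-0.07,0.03,0],"roll": -21.8},
    {"hand": 0,"offset": [-0.07,0.03,0],"roll": -21.8},
  ],
)

```text
time: 13.5
tcp_pos: [0.4079, 0.1403, 0.2438]
eef_rot: [-0.0, 0.707, 0.707, -0.001]
wrist_force: [0.2, -0.8, -0.3]
finger_gap: 0.5
```

```bash
python3 - <<'E'
from h import *
c=cam('wrist'); s=readout.sense(); print(c['origin'],s['tcp_pos'],s['time'])
p=proj(c,[.465,.23,.12])[0].astype(int); print(p)
u0,v0=max(0,p[0]-90),max(0,p[1]-80); print(u0,v0)
save('w5',c['image'][v0:v0+170,u0:u0+180],3.5)
E
```

```text
[0.40869168 0.22229991 0.41940825] [0.40793667 0.14026011 0.24385319] 13.55
[382  91]
292 11
```

View pics/w5.png

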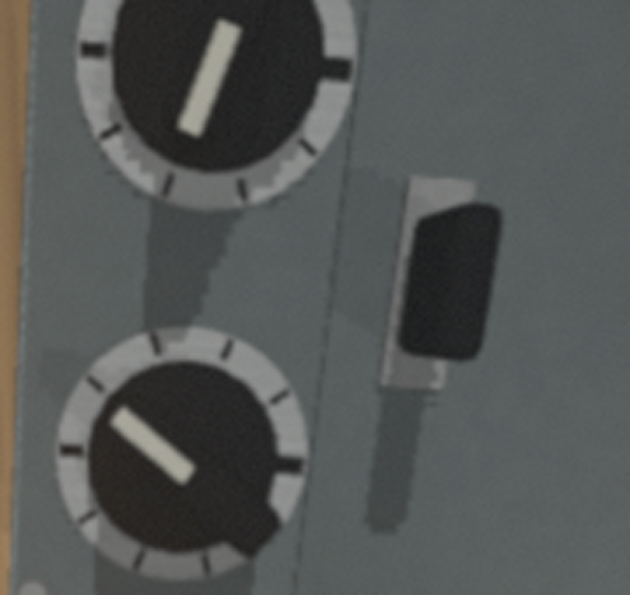

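Left line points at tick 3 (168,184); right line points at tick 6 (96,382). I'll compute the numbers and the pull position.

```bash
python3 - <<'E'
from h import *
c=load('wrist')
f=lambda a,z: px(c,292+(a[0]+.5)/3.5-.5,11+(a[1]+.5)/3.5-.5,z)
for n,t0,t5,m,e in [('L',(337,69),(93,50),(230,25),(190,132)),('R',(289,465),(71,450),(188,474),(119,415))]:
    A,B=f(t0,.1),f(t5,.1); d=(f(e,.14)-f(m,.14)); yaw=np.degrees(np.arctan2(*(A-B)[1::-1]))
    for y in (yaw,-3.8): print(n,((A+B)/2).round(4),y.round(2) if y!=-3.8 else y,'number',((y-np.degrees(np.arctan2(d[1],d[0])))%360/36).round(3))
P=np.array([px(c,u,v) for u in range(395,445) for v in range(60,125)])
Q=P[(P[:,2]>.139)&(P[:,2]<.148)&(P[:,0]>.47)]
print(len(Q),cv2.minAreaRect(Q[:,:2].astype(np.float32)),np.median(Q[:,2]))
E
```

```text
L [0.4366 0.2903 0.1   ] -3.78 number 2.981
L [0.4366 0.2903 0.1   ] -3.8 number 2.981
R [0.4289 0.1784 0.1   ] -3.81 number 6.003
R [0.4289 0.1784 0.1   ] -3.8 number 6.003
502 ((0.5014287829399109, 0.22989478707313538), (0.03739367425441742, 0.012674112804234028), 85.53526306152344) 0.14023215077674722
```

Dials read 2.98 and 6.00, within tolerance. The pull is at about (0.501, 0.230) and the hinge at about (0.608, 0.2226, 0.096). I'll check joint 6 before the big wrist turn for gripping the pull across its width, since the block can pivot between the pads about that axis.

```bash
python3 -c "
from h import *
print(readout.sense()['joint_positions'].round(3))"
```

```text
[ 0.331  0.069 -0.085  1.418  0.     1.901]
```

Call:
jog_arm(
  motion=[
    {"hand": 0.6,"offset": [0.03,0.03,0],"roll": -10},
    {"hand": 0.6,"offset": [0.06,0.06,0],"roll": -20},
    {"hand": 0.6,"offset": [0.09,0.093,0],"roll": -30},
    {"hand": 0.6,"offset": [0.09,0.093,0],"roll": -40},
    {"hand": 0.6,"offset": [0.09,0.093,0],"roll": -50},
    {"hand": 0.6,"offset": [0.09,0.093,0],"roll": -60},
    {"hand": 0.6,"offset": [0.09,0.093,0],"roll": -70},
    {"hand": 0.6,"offset": [0.09,0.093,0],"roll": -80},
  ],
)

```text
time: 14.55
tcp_pos: [0.5009, 0.2304, 0.2436]
eef_rot: [-0.001, 0.084, 0.996, -0.0]
wrist_force: [-0.2, -0.2, 0.8]
finger_gap: 0.798
```

Call:
jog_arm(
  motion=[
    {"hand": 0.6,"offset": [0,0,0.03],"roll": -5.8},
    {"hand": 0.6,"offset": [0,0,0.07],"roll": -5.8},
    {"hand": 0.6,"offset": [0,0,0.11],"roll": -5.8},
    {"hand": 0.6,"offset": [0,0,0.14],"roll": -5.8},
    {"hand": 0.6,"offset": [0,0,0.155],"roll": -5.8},
    {"hand": 0.6,"offset": [0,0,0.1655],"roll": -5.8},
    {"hand": 0.6,"offset": [0,0,0.1655],"roll": -5.8},
    {"hand": 0.6,"offset": [0,0,0.1655],"roll": -5.8},
  ],
)

```text
time: 15.55
tcp_pos: [0.5012, 0.2306, 0.079]
eef_rot: [-0.0, 0.034, 0.999, 0.0]
wrist_force: [-0.8, -0.4, 0.6]
finger_gap: 0.799
```

Call:
jog_arm(
  motion=[
    {"hand": -1,"offset": [0,0,0],"roll": 0},
    {"hand": -1,"offset": [0,0,0],"roll": 0},
    {"hand": -1,"offset": [0,0,0],"roll": 0},
    {"hand": -1,"offset": [0,0,0],"roll": 0},
    {"hand": -1,"offset": [0,0,0],"roll": 0},
    {"hand": -1,"offset": [0,0,0],"roll": 0},
    {"hand": -1,"offset": [0,0,0],"roll": 0},
    {"hand": -1,"offset": [0,0,0],"roll": 0},
  ],
  newtons=40,
)

```text
time: 16.55
tcp_pos: [0.5016, 0.2308, 0.0798]
eef_rot: [0.0, 0.034, 0.999, 0.0]
wrist_force: [-1.4, 0.1, 6.0]
finger_gap: 0.46
```

Gripped: gap 0.46 × 85 ≈ 39 mm, the block's width. Now swinging along the arc to 0.7 rad.

Call:
jog_arm(
  motion=[
    {"hand": -1,"offset": [-0.0036,0,-0.0106],"roll": 0},
    {"hand": -1,"offset": [-0.0083,0,-0.0208],"roll": 0},
    {"hand": -1,"offset": [-0.014,0,-0.0305],"roll": 0},
    {"hand": -1,"offset": [-0.0206,0,-0.0396],"roll": 0},
    {"hand": -1,"offset": [-0.0281,0,-0.048],"roll": 0},
    {"hand": -1,"offset": [-0.0364,0,-0.0556],"roll": 0},
    {"hand": -1,"offset": [-0.0454,0,-0.0623],"roll": 0},
    {"hand": -1,"offset": [-0.0454,0,-0.0623],"roll": 0},
  ],
)

```text
time: 17.55
tcp_pos: [0.5477, 0.2277, 0.1428]
eef_rot: [0.001, 0.034, 0.999, 0.001]
wrist_force: [2.8, 1.0, -4.1]
finger_gap: 0.461
```

Call:
jog_arm(
  motion=[
    {"hand": -1,"offset": [-0.0096,0,-0.0058],"roll": 0},
    {"hand": -1,"offset": [-0.0198,0,-0.0106],"roll": 0},
    {"hand": -1,"offset": [-0.0303,0,-0.0143],"roll": 0},
    {"hand": -1,"offset": [-0.0412,0,-0.017],"roll": 0},
    {"hand": -1,"offset": [-0.0524,0,-0.0186],"roll": 0},
    {"hand": -1,"offset": [-0.0636,0,-0.0191],"roll": 0},
    {"hand": -1,"offset": [-0.0747,0,-0.0184],"roll": 0},
    {"hand": -1,"offset": [-0.0747,0,-0.0184],"roll": 0},
  ],
)

```text
time: 18.55
tcp_pos: [0.6227, 0.2227, 0.1617]
eef_rot: [0.001, 0.034, 0.999, 0.001]
wrist_force: [1.4, 2.9, -3.2]
finger_gap: 0.454
```

```bash
python3 - <<'E'
from h import *
c=cam('scene'); s=cam('side')
b=cv2.resize(s['image'][110:240,210:340],(390,390),interpolation=cv2.INTER_CUBIC); d=cv2.resize(c['image'][60:230,260:430],(390,390),interpolation=cv2.INTER_CUBIC)
save('m6',np.hstack([d,b]))
E
```

```text
(no output)
```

View pics/m6.png

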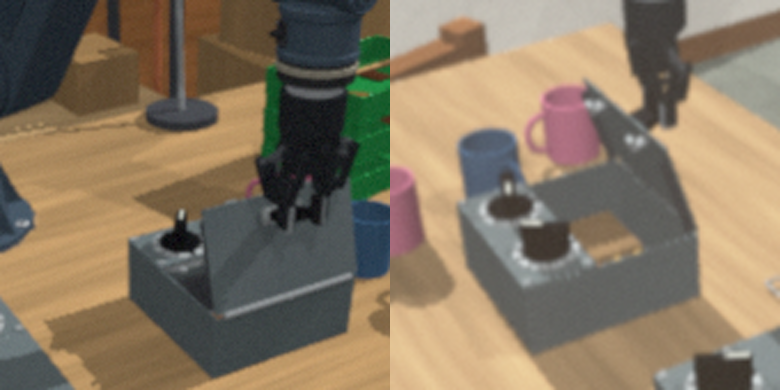

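The lid is open at about 1.4 rad and the gripper body is well clear of it. I'll take it to about 1.55, release, rise and back off.

Call:
jog_arm(
  motion=[
    {"hand": -1,"offset": [-0.006,0,0.0008],"roll": 0},
    {"hand": -1,"offset": [-0.0112,0,0.0018],"roll": 0},
    {"hand": -1,"offset": [-0.0165,0,0.003],"roll": 0},
    {"hand": -1,"offset": [-0.0165,0,0.003],"roll": 0},
    {"hand": 0.6,"offset": [-0.0165,0,0.003],"roll": 0},
    {"hand": 0.6,"offset": [-0.0165,0,0.003],"roll": 0},
    {"hand": 0.6,"offset": [-0.0165,0,0.003],"roll": 0},
    {"hand": 0.6,"offset": [-0.0165,0,0.003],"roll": 0},
  ],
)

```text
time: 19.65
tcp_pos: [0.6389, 0.2215, 0.1588]
eef_rot: [0.002, 0.034, 0.999, 0.001]
wrist_force: [0.6, 0.4, 1.0]
finger_gap: 0.8
```

Call:
jog_arm(
  motion=[
    {"hand": 0.6,"offset": [0,0,-0.02],"roll": 0},
    {"hand": 0.6,"offset": [0,0,-0.05],"roll": 0},
    {"hand": 0.6,"offset": [0,0,-0.09],"roll": 0},
    {"hand": 0.6,"offset": [0,0,-0.13],"roll": 0},
    {"hand": 0.6,"offset": [0,0,-0.16],"roll": 0},
    {"hand": 0.6,"offset": [0,0,-0.16],"roll": 0},
    {"hand": 0.6,"offset": [0,0,-0.16],"roll": 0},
    {"hand": 0.6,"offset": [0,0,-0.16],"roll": 0},
  ],
)

```text
time: 20.65
tcp_pos: [0.6383, 0.2213, 0.3183]
eef_rot: [0.001, 0.034, 0.999, 0.0]
wrist_force: [-0.4, -0.2, 0.1]
finger_gap: 0.806
```

```bash
python3 - <<'E'
from h import *
c=cam('scene'); s=cam('side'); st=readout.sense(); print(st['time'],st['tcp_pos'],st['wrist_force'])
b=cv2.resize(s['image'][110:350,210:430],(390,425),interpolation=cv2.INTER_CUBIC); d=cv2.resize(c['image'][80:310,110:480],(400,249),interpolation=cv2.INTER_CUBIC)
im=np.zeros((425,790,3),np.uint8); im[:249,:400]=d; im[:,400:]=b; save('m7',im)
P=[]
v,u=np.mgrid[60:230,260:430]
for a,e in zip(u.ravel(),v.ravel()):
    if c['z_map'][e,a]>0:P.append(px(c,a,e))
P=np.array(P); Q=P[(abs(P[:,0]-.61)<.05)&(abs(P[:,1]-.222)<.1)&(P[:,2]>.12)&(P[:,2]<.235)]
cc=Q.mean(0); w,V=np.linalg.eigh(np.cov((Q-cc).T)); print(len(Q),cc,V[:,0],w)
for uv in [(420,163),(145,284),(375,262)]: print(px(c,*uv).round(3))
E
```

```text
20.75 [0.63814543 0.22127829 0.31852542] [ 0.66421189 -0.07544954  0.25862311]
2115 [0.59983551 0.21649077 0.17820682] [ 0.98979985 -0.0642538   0.12715229] [6.75409446e-05 1.09232979e-03 3.28131450e-03]
[0.523 0.454 0.073]
[ 0.527 -0.463  0.009]
[0.777 0.055 0.016]
```

View pics/m7.png

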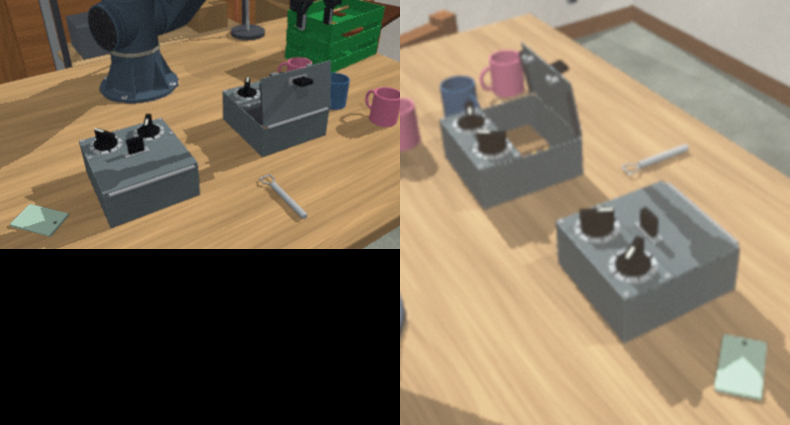

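The lid stands nearly upright by itself (plane fit about 1.44 rad, slightly skewed by the pull block). The gripper is clear, wrist force is about 0, and the mug, tile and tool are where they were. Handing in.

```bash
python3 -c "
from h import *
print(robot.close_job())"
```

```text
the job is handed in; nothing more can be done
None
```

I set your box's dials to 3 and 6 and lifted its lid almost upright. Your box is the left (+y) one, with the blue mug beside it. I handed the job in at about 21 s of the 61 s limit.

**Last checks**
- **Dials:** the close-up wrist picture, taken with the lid still shut, gave left 2.98 and right 6.00. The lid then came free.
- **Lid:** it stands open by itself. I aimed for 1.55 rad. A plane fit to the depth image gave about 1.44 rad, with the pull block's points included, so the two differ slightly; both are well above the required 1.2 rad.
- **Other things:** depth readings on the mug, tile and turning tool agree with the first ones to about 1 mm. The other box looks unchanged in the pictures; I did not measure its dials.
- **Robot:** it is clear of everything, about 160 mm above where it released the pull, with the wrist force under 1 N.

**What disagreed:** the first grasp of the right dial closed on air. The depth image showed the real fingertips about 38 mm short of the stated TCP. Nothing was touched, and I lowered all later grasps to allow for it.

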